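# Open the oil tank's locking filler cap

### The job

Open the oil tank's filler: flip the red locking tab on the cap up until it stands, then use it to unscrew the cap anticlockwise until you feel it come up against its stop, without forcing it there. Lift the freed cap straight off and set it down gently, upright, in the round steel parts dish; leave everything else on the bench where it is.

Things in the scene. Friction and masses are not known exactly. Their poses are not given: they have to be found in the camera images.
- tank: Aluminium oil tank, 130 mm (its x) by 190 mm (its y), top 75 mm above the bench, held by two bolted straps: fixed. Origin at the centre of its underside, z up. A filler neck of 74 mm diameter, rim 105 mm above the bench, stands on its top, 45 mm along the tank's +y from its centre.
- filler_mouth (a point): Point on the neck's axis 106 mm above the bench: the shut cap's origin lies here, or up to 2.5 mm higher. Axes as the tank's. More than about 55 N between cap and tank (forced at the stop with some 0.7 N m, turned while locked, or pulled before the lugs are free) does damage.
- cap: Aluminium filler cap, knurled disc 67 mm across, 8 mm thick; all told 0.2 to 0.33 kg. Origin on its axis at the disc's underside, z up. At the start shut, its x axis within 2 degrees of the tank's. It unscrews anticlockwise seen from above: up to 0.3 N m turns it, it climbs up to 2.5 mm, then meets a solid stop and is free.
- lugs (a point): On the cap's axis, 12 mm below its origin, axes as the cap's: middle of its two lugs (53 mm over them, along x), under a cam ring in the neck, 2 mm play. From shut to the stop takes 35 to 88 degrees; this differs from tank to tank, cannot be seen and must be felt as a sharp rise of torque. At the stop, and up to 4 degrees short of it, the cap lifts straight out.
- seal (a point): Centre of the underside of the sprung sealing pad (30 mm across) on the cap's foot: 28 mm below the cap's origin when free, 22 mm when shut. Its spring (1.5 N/mm) pushes the shut cap up with about 15 N, and lifts the freed cap some 3 mm.
- tab (a joint): Angle of the red tab: 0 flat on the cap (locked), 1.57 upright, 1.62 at its stop. A friction hinge (0.08 N m): it stays where it is left. While flat, a tooth under its nose stands between two steel ears on the neck's flange and the cap cannot turn; above 0.4 rad it is clear of them.
- tab_grip (a point): On the red tab, 29 mm from its hinge, half-way through its thickness. Tab 26 mm wide (along y, the hinge), 8 mm thick, sides parallel to 38 mm from the hinge, then a nose to 42 mm, towards -x. Flat, it lies on the disc, its top 16.5 mm above the cap's origin; pinched across its width from above it can pivot, and drag, in the grip as it is lifted. Upright it stands on the cap's axis.
- hinge (a point): Hinge of the tab: on the cap's axis, 12.5 mm above the cap's origin, pin along the cap's y. Two aluminium hinge cheeks beside the tab reach 13.5 to 19.5 mm out along y, 5.5 mm either way along x, and 5 mm above the pin.
- dish: Round stainless parts dish, loose, 150 mm across and 30 mm high, inside 126 mm across at the floor. Origin at the centre of its underside, inner floor 7 mm above the bench. A cap standing in it on its sealing pad has its origin 35 mm above the bench.
- parts_bin: Blue parts bin, 149 x 122 x 74 mm, loose bystander, origin under its centre. It and the dish stand either side of the tank, either way round.
- pinion: Small steel gear, 56 mm across, 28 mm high, loose bystander, origin under its centre.
- tape: Black tape roll lying flat, 66 mm across, 19 mm high, loose bystander, origin under its centre.
- yoke: Universal joint yoke, 70 x 165 x 52 mm, loose bystander on the left, origin under its centre.
- nippers: Red-handled pliers, 58 x 179 x 14 mm, loose bystander on the right, origin under their centre.
- carton: Small brown parts carton, 61 x 75 x 45 mm, loose bystander on the right, origin under its centre.
Not all that is in view belongs to the job. What is shaped like the cap but purple is not meant.

How it is judged (in metres and radians):
On the way, in this order (a step that is already met when the one before it is completed fails the run):
1. the tab is flipped up (above 1.2 rad) with the cap still shut (value of joint tab above 1.2 rad and angle between the x axis of cap and the x axis of tank, either way round below 0.35 rad and distance between cap and filler_mouth below 0.008 m), for 0.1 s.
2. the cap is unscrewed by more than 0.55 rad while still in the neck (angle between the x axis of cap and the x axis of tank, either way round above 0.55 rad and distance between cap and filler_mouth below 0.014 m), for 0.1 s.
3. the cap is lifted off the neck (z of cap in the frame of filler_mouth above 0.03 m), for 0.1 s.
At the end, for the whole second after the job is handed in: The cap stands upright (within 0.15 rad) and at rest in the parts dish, within 35 mm of the dish's centre (horizontal distance between cap and dish below 0.035 m and z of cap in the frame of dish between 0.024 and 0.042 m and angle between cap's own z axis and vertical below 0.15 rad and linear speed of cap below 0.03 m/s); the robot touches nothing.
It fails at once if cap and tank press on each other with more than 55 N (forced against the lock or the stop, or pulled before it is free) (contact force between cap and tank above 55 N).
It fails at once if the cap is dropped into the dish (faster than 0.6 m/s close above it) (linear speed of cap above 0.6 m/s and horizontal distance between cap and dish below 0.06 m and height (world z) of cap below 0.06 m).
It fails at once if the dish is shifted by more than 40 mm, or a bystander by more than 30 mm (distance of dish from where it was at the start of the episode above 0.04 m or distance of any of parts_bin, pinion, tape, yoke, nippers, carton from where it was at the start of the episode above 0.03 m).
It also fails if it takes over 69 s, if anything falls off the work surface, if the arm or the gripper's body presses on something with over 40 N, if the wrist force passes 120 N, or if a joint passes its speed limit or range.

### The arm

A 6-joint arm with a two-finger parallel gripper is mounted at the origin on a cart in front of the work surface, level with it; the furniture and walls round the work are solid. World frame = base frame: x ahead of the robot, y to its left, z up, the work surface at z = 0. Lengths are in mm, angles in degrees, forces in N, time in s.
With the tool pointing down it reaches from about 300 to 850 mm from the base axis. Payload 4.2 kg.
Tool frame: the origin (TCP) lies on the centre line of the jaws, within the pads' length; the fingertips stand 14 mm ahead of it and the grasp point (between the pads) lies 5 mm behind it; z points along the fingers, y is the line along which they close (so a half turn about z gives the same grasp; the last joint's range is limited). The gripper opens to 91 mm and grips with 3 to 60 N. Pads are 32 mm wide; open, the fingers measure 118 mm over their backs; the gripper's body (76 mm by 178 mm) begins 60 mm behind the grasp point.
Start: joints at [-71.963, 18.312, 89.639, -0, 72.044, -1.146], TCP at [188.938, -543.091, 196.576] pointing down, gripper open.
Joint ranges: [-177.97, 177.97], [-48.28, 115.42], [12.27, 149.76], [-77.06, 257.06], [2.81, 150.46], [-146.56, 146.56]. Speed limits (degrees/s): [147.25, 147.25, 180, 180, 180, 180].

### API

Orientations are given as [roll, pitch, yaw] about the fixed x, y, z axes, in that order (R = Rz(yaw) Ry(pitch) Rx(roll)).
In Python, from workcell import env gives the robot as it stands.
- The arm moves only by the tool arm_command, never from a script. Its argument "motion" is a list of rows, each an object with "offset": the shift along the tool's x, y, z in m, a list of three; "spin": the turn about the tool's z in rad. In form: [{"offset": [tx, ty, tz], "spin": spin}, ...]. A call has 1 to 5 rows; each row shifts and turns the commanded pose from where the row before left it, along the tool's axes as they then stand; what a row does not reach is not made up. A row lasts 1/8 s, in which the tool goes at most 62.5 mm and 10.7 degrees, less where a joint would pass 70% of its speed; a pose out of reach is approached as far as the arm can. A call with a gripper value outside its range is refused whole. "jaw" is the finger opening in m, from 0 to 0.0912, set as the call begins (left out, the last holds). The fingers move at their own pace and stop on an object; "newtons" is the grip in N (left out, the last holds). Time passes only in rows, so rows that do not move let the fingers close. It gives the time, the measured TCP pose, the force, the opening and the grip force at its end, in the units of the state.
- env.state(): the state, without advancing time (a new reading comes with each control period).
- env.grab_frame(name): name is "side" or "top" or "wrist"; returns (picture, depth): 480x640x3 uint8, blue, green, red; 480x640 float32, mm along the optical axis (not along the pixel's ray), 0 where there is no reading.
- env.camera_model(name): a dict with "fx", "fy", "cx", "cy" (pixels), "eye" and "rotation" of the camera in the world; the wrist camera has in their place "hand_eye" (4x4, takes a point from camera to tool coordinates, whose origin is the TCP and whose axes are the flange's). Camera axes: x right, y down, z forward; pixel columns grow to the right and rows downward; lengths in mm; the calibration is good to about 2 mm. A picture is of the moment at which its call begins: read the wrist's pose just before it. camera_model takes no time and is no camera call.
- env.job_done(): hands the job in; it is judged then, once.
Trained networks look in the newest picture that a camera, given by its name, has taken for a name from the list of things; names that differ only in an ending like _2 or _b are one class to them, and where a whole thing is asked for, a point or a joint stands for the part that bears it (a point fixed in the world has none). Each returns a list of dicts, best first, with "score" (0 to 1); they miss things now and then, are a little off and sometimes report something else, mostly with a low value. They report only what shows in the picture. A call takes as long as a camera call. They do not tell look-alikes from the thing itself.
- env.boxes_of(camera, target): "bbox" ([left, top, right, bottom] in pixels, round what is visible of it).
- env.pinpoint(camera, target): "location" ([column, row] in pixels: a listed point, or the origin of a listed thing).
The state is a dict: "time_s": time; "qpos": joint angles; "qvel": joint speeds; "effort": joint torques, N m; "ee_pos": TCP position; "ee_rot": TCP orientation; "force": force on the tool from outside, world axes, zero at the start; "torque": the same for the moment, N m; "gripper_width": finger opening in mm; "gripper_force": force on a finger pad.
Only numpy, scipy, OpenCV 4.12 (cv2) and the standard library are available. Lean on these libraries where they do the work, as an engineer would, in place of code of your own. Each camera call takes 0.05 s, during which the arm holds its last target. There are 200 camera calls.

## Working session

There is one attempt and no reset: what is moved stays moved. The work goes in short steps, Python scripts to look and compute and a tool call to move; the robot and the scene stay as the last step left them, time stands still between calls to the robot, and variables do not carry over. Pictures are saved under pics/ and viewed, at most 10 in all, crops included, and the job is handed in when it is done.

Besides the shell and the picture viewer there is one more tool, called after "Request:" by a JSON object that holds its "op" and its "data", one argument or row to a line. arm_command: Moves the arm, as the interface text tells. Its arguments: {"type":"object","properties":{"motion":{"type":"array"},"jaw":{"type":"number"},"newtons":{"type":"number"}},"required":["motion"]}

```bash
mkdir -p pics; ls; cat > h.py <<'E'
import numpy as np, cv2
from workcell import env
from scipy.spatial.transform import Rotation as R
def cam(n):
    m=env.camera_model(n)
    if n!="wrist": return m,np.array(m["eye"],float),np.array(m["rotation"],float)
    s=env.state(); T=np.array(m["hand_eye"]); Rt=R.from_euler('xyz',s["ee_rot"],degrees=True).as_matrix()
    return m,Rt@T[:3,3]+np.array(s["ee_pos"]),Rt@T[:3,:3]
def world(c,px,d):
    m,e,r=c
    return e+r@(d*np.array([(px[0]-m["cx"])/m["fx"],(px[1]-m["cy"])/m["fy"],1]))
def onz(c,px,z):
    m,e,r=c; v=r@np.array([(px[0]-m["cx"])/m["fx"],(px[1]-m["cy"])/m["fy"],1]); return e+v*(z-e[2])/v[2]
def proj(c,p):
    m,e,r=c; q=r.T@(np.array(p)-e); return [m["fx"]*q[0]/q[2]+m["cx"],m["fy"]*q[1]/q[2]+m["cy"]]
def tri(c1,p1,c2,p2):
    A=[];b=[]
    for (m,e,r),p in((c1,p1),(c2,p2)):
        v=r@np.array([(p[0]-m["cx"])/m["fx"],(p[1]-m["cy"])/m["fy"],1]);v/=np.linalg.norm(v)
        P=np.eye(3)-np.outer(v,v);A.append(P);b.append(P@e)
    return np.linalg.lstsq(np.vstack(A),np.hstack(b),rcond=None)[0]
E
python3 - <<'E'
from h import *
np.set_printoptions(precision=1,suppress=True)
s=env.state(); print(s)
for n in("top","side"):
    c=cam(n); p,d=env.grab_frame(n); cv2.imwrite(f"pics/{n}0.png",p); print(n,c[0])
    for t in("tank","filler_mouth","cap","tab_grip","hinge","dish","parts_bin"):
        for f in (env.pinpoint(n,t) or [])[:3]:
            u=f["location"]; x,y=int(u[0]),int(u[1]); dd=d[min(max(y,0),479),min(max(x,0),639)]
            print(t,np.round(u),round(f["score"],2),dd,world(c,u,dd))
E
```

```text
pics
{'time_s': 0.0, 'qpos': array([-72. ,  18.4,  89.7,   0. ,  72. ,  -1.1]), 'qvel': array([ 0. , -0.1, -0. , -0. ,  0.1,  0. ]), 'effort': array([ -0. , -41.2, -23.2,   0.1,   0. ,  -0. ]), 'ee_pos': array([ 188.8, -542.5,  195.7]), 'ee_rot': array([-179.9,   -0. ,   19.2]), 'force': array([ 0.2,  0.1, -0.4]), 'torque': array([ 0.,  0., -0.]), 'gripper_force': 0.0, 'gripper_width': 91.14199611386205}
top {'fx': 539.1989078103112, 'fy': 539.1989078103112, 'cx': 320.01849859786967, 'cy': 228.99083685156114, 'eye': array([ 386.4,  -11.6, 1505.9]), 'rotation': array([-177.5,    0.5,  -89.4])}
tank [313. 225.] 0.82 1432.4525 [-124364.5 -124762.5 -123244.9]
filler_mouth [294. 222.] 0.6 1387.0829 [-111924.  -112322.  -110804.5]
filler_mouth [270. 264.] 0.26 1479.3828 [-107404.5 -107802.5 -106285. ]
cap [379. 225.] 0.6 1470.144 [-159731.2 -160129.2 -158611.7]
cap [291. 220.] 0.57 1392.9861 [-111029.5 -111427.5 -109910. ]
tab_grip [295. 236.] 0.74 1385.0498 [-112060.4 -112458.4 -110940.8]
tab_grip [375. 232.] 0.63 1458.7256 [-156315.6 -156713.7 -155196.1]
tab_grip [219. 218.] 0.57 1502.04
[... 291 characters left out ...]
s_bin [440. 224.] 0.96 1470.2213 [-188971.7 -189369.7 -187852.2]
side {'fx': 501.3411996787518, 'fy': 501.3411996787518, 'cx': 318.5370955225581, 'cy': 230.28528681686947, 'eye': array([ -134.4, -1207.2,  1187.6]), 'rotation': array([-128.9,    1. ,  -25.8])}
filler_mouth [318. 220.] 0.42 1020.42065 [-26316.3 -27389.  -24994.2]
cap [346. 276.] 0.73 1029.5826 [-33869.1 -34941.8 -32547. ]
hinge [345. 272.] 0.72 1028.6921 [-33557.8 -34630.5 -32235.7]
hinge [425. 341.] 0.56 1427.0074 [-75717.3 -76790.  -74395.2]
dish [300. 205.] 0.62 1053.1024 [-22421.7 -23494.5 -21099.7]
dish [319. 221.] 0.52 1027.434 [-26678.4 -27751.1 -25356.3]
parts_bin [380. 311.] 0.74 1551.4299 [-64534.6 -65607.3 -63212.5]
```

```bash
sed -i 's/np.array(m\["rotation"\],float)$/R.from_euler("xyz",m["rotation"],degrees=True).as_matrix()/' h.py
python3 - <<'E'
from h import *
a=cv2.imread("pics/top0.png");b=cv2.imread("pics/side0.png")
cv2.imwrite("pics/both.png",cv2.resize(np.hstack([a,b]),(800,300)))
E
```

```text
(no output)
```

View pics/top0.png

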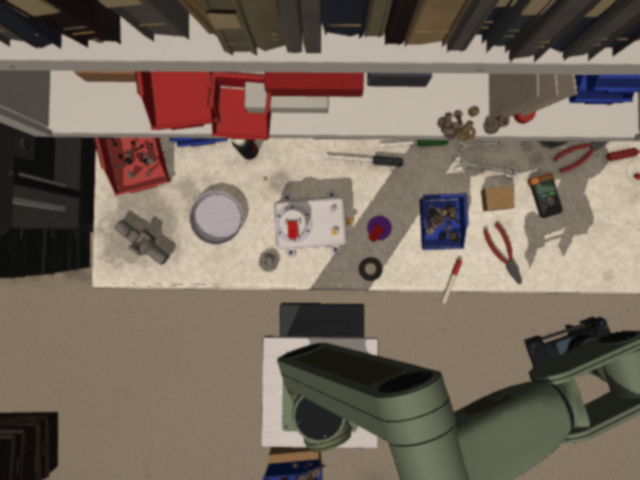

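View pics/side0.png

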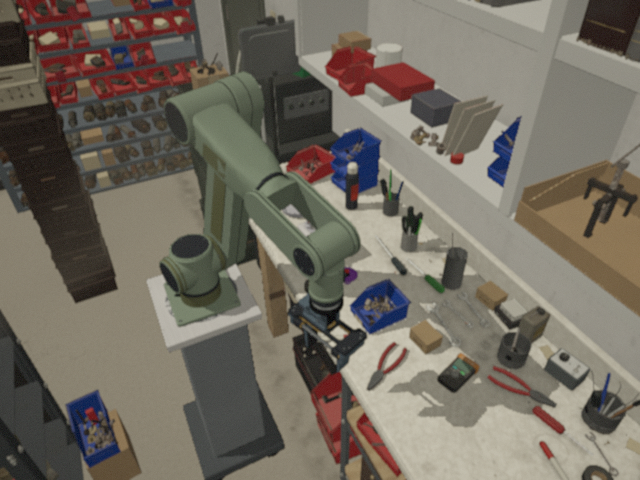

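The top view shows the tank at (310,222), with the silver cap and red tab at (293,224) and the tab's nose toward the robot. The dish is at (217,215) and the blue bin at (443,222). In the side view the arm hides the tank. Could be taken for the cap: the silver/red one on the neck at (293,224), the purple look-alike at (378,228) and the empty dish at (217,215). By the description I choose (293,224).

```bash
python3 - <<'E'
from h import *
np.set_printoptions(precision=1,suppress=True)
c=cam("top"); 
for n,u,z in(("hinge",(294,224),118),("grip",(295,236),118),("dish",(218.5,217),7),("tank",(313,225),75),("neck",(294,222),106),("purple",(379,227),50)): print(n,onz(c,u,z))
m=env.camera_model("wrist"); print(np.array(m["hand_eye"]),m["fx"],m["cx"],m["cy"])
s=env.state();print(s["ee_pos"],s["ee_rot"])
E
```

```text
hinge [459.3  69.4 118. ]
grip [428.4  66.5 118. ]
dish [482.6 286.9   7. ]
tank [459.5  21.4  75. ]
neck [465.2  70.2 106. ]
purple [ 457.1 -156.4   50. ]
[[  -0.    -1.    -0.3   79.7]
 [   1.    -0.     0.     0. ]
 [  -0.    -0.3    1.  -189. ]
 [   0.     0.     0.     1. ]] 401.29524730388005 314.35473414322695 229.69819704836232
[ 188.9 -543.1  196.6] [180.    0.   19.2]
```

Request:
{"op": "arm_command", "data": {
  "motion": [
    {"offset": [0.03,-0.033,-0.02],"spin": 0},
    {"offset": [0.041,-0.046,-0.015],"spin": 0},
    {"offset": [0.041,-0.046,-0.01],"spin": 0},
    {"offset": [0.041,-0.046,-0.008],"spin": 0},
    {"offset": [0.041,-0.046,0],"spin": 0}
  ]
}}

```text
time_s: 1.42
ee_pos: [301.3, -273.8, 250.2]
ee_rot: [179.9, -0.1, 19.1]
force: [1.5, -0.9, -0.3]
gripper_width: 91.4
gripper_force: 0.0
```

Request:
{"op": "arm_command", "data": {
  "motion": [
    {"offset": [0.041,-0.046,0],"spin": 0},
    {"offset": [0.041,-0.046,0],"spin": 0},
    {"offset": [0.041,-0.046,0],"spin": 0},
    {"offset": [0.041,-0.046,0],"spin": 0},
    {"offset": [0.041,-0.046,0],"spin": 0}
  ]
}}

```text
time_s: 2.05
ee_pos: [419.1, 11.3, 249.7]
ee_rot: [179.9, -0.1, 19.2]
force: [0.7, -0.8, 0.2]
gripper_width: 91.4
gripper_force: 0.0
```

Request:
{"op": "arm_command", "data": {
  "motion": [
    {"offset": [0.041,-0.046,0],"spin": 0},
    {"offset": [0.003,0.0,0],"spin": 0.165},
    {"offset": [0,0,0],"spin": 0.17},
    {"offset": [0,0,0],"spin": 0},
    {"offset": [0,0,0],"spin": 0}
  ]
}}

```text
time_s: 2.68
ee_pos: [445.0, 67.1, 249.4]
ee_rot: [180.0, -0.0, 0.1]
force: [-0.3, -0.9, -0.4]
gripper_width: 90.8
gripper_force: 0.0
```

```bash
cat > look.py <<'E'
from h import *
import sys
np.set_printoptions(precision=1,suppress=True)
def look(n,name,targets,k=2):
    c=cam(n); p,d=env.grab_frame(n); cv2.imwrite(f"pics/{name}.png",p); np.save(f"pics/{name}.npy",d)
    for t in targets:
        for f in (env.pinpoint(n,t) or [])[:k]:
            u=f["location"]; x,y=int(round(u[0])),int(round(u[1])); dd=d[min(max(y,0),479),min(max(x,0),639)]
            print(n,t,np.round(u,1),round(f["score"],2),world(c,u,dd))
    return c,p,d
if __name__=="__main__": look(sys.argv[1],sys.argv[2],sys.argv[3:])
E
python3 - <<'E'
from look import *
T=["filler_mouth","cap","tab_grip","hinge","tank","dish"]
c,p,d=look("wrist","w1",T)
s,ps,ds=look("side","s1",T); look("top","t1",T)
# red tab mask & disc points
hsv=cv2.cvtColor(p,cv2.COLOR_BGR2HSV); m=((hsv[...,0]<8)|(hsv[...,0]>172))&(hsv[...,1]>130)&(hsv[...,2]>60)
n,l,st,ce=cv2.connectedComponentsWithStats(m.astype(np.uint8)); 
for i in range(1,n):
    if st[i,4]>150:
        ys,xs=np.where(l==i); P=np.array([world(c,(x,y),d[y,x]) for x,y in zip(xs,ys) if d[y,x]>0]); print(st[i],np.median(P,0),np.percentile(P,2,axis=0),np.percentile(P,98,axis=0), cv2.minAreaRect(P[:,:2].astype(np.float32)))
E
```

```text
wrist cap [534.4 182. ] 0.88 [ 459.8 -149.6   45.8]
wrist cap [107.  154.3] 0.68 [482.4 286.8   7.8]
wrist tab_grip [305.2 225.5] 0.94 [436.9  74.6 124.2]
wrist tab_grip [517.9 209.8] 0.88 [ 431.3 -138.2   44.2]
wrist hinge [539.6 187.3] 0.72 [ 454.5 -155.7   45.6]
wrist hinge [305.9 192.3] 0.67 [464.3  73.9 124.4]
wrist tank [347.6 168.4] 0.8 [477.4  37.6  80.1]
wrist dish [106.  152.3] 0.8 [484.5 287.3   8.4]
wrist dish [307.9 184.2] 0.52 [469.1  72.5 114.8]
side filler_mouth [317.8 221.4] 0.81 [448.2  49.5 111.6]
side cap [285.4 240.3] 0.6 [348.4 119.8  10.7]
side cap [318.5 216.8] 0.55 [453.9  55.2 126. ]
side tab_grip [307.5 216. ] 0.54 [424.3  83.  120.9]
side tab_grip [338.  272.7] 0.41 [ 424.1 -150.6   45.3]
side hinge [307.8 216.9] 0.72 [421.7  74.7 123.5]
side hinge [316.7 216.7] 0.7 [449.9  61.4 123.6]
side tank [328.3 248.5] 0.8 [434.7 -58.8  75.3]
side dish [297.8 206.7] 0.87 [473.8 290.6   9.8]
top cap [377.7 226.6] 0.8 [ 458.2 -152.9   49.8]
top tab_grip [371.4 235.1] 0.5 [ 435.3 -136.8   40.6]
top hinge [378.5 227.1] 0.67 [ 456.8 -155.    49.7]
top dish [219.3 218.7] 0.98 [477.4 283.2  14.3]
[ 505  176   49   48 1200] [ 441.8 -146.5   45.4] [ 421.1 -166.    41.5] [ 461.8 -128.5   47.1] ((440.5443420410156, -147.23129272460938), (26.880250930786133, 46.38714599609375), 56.04203796386719)
[ 290  187   34   57 1691] [446.3  73.1 123.8] [422.9  61.7 121.9] [467.   85.7 125.4] ((444.5574951171875, 73.31706237792969), (46.48344802856445, 25.312923431396484), 2.911714553833008)
```

View pics/w1.png

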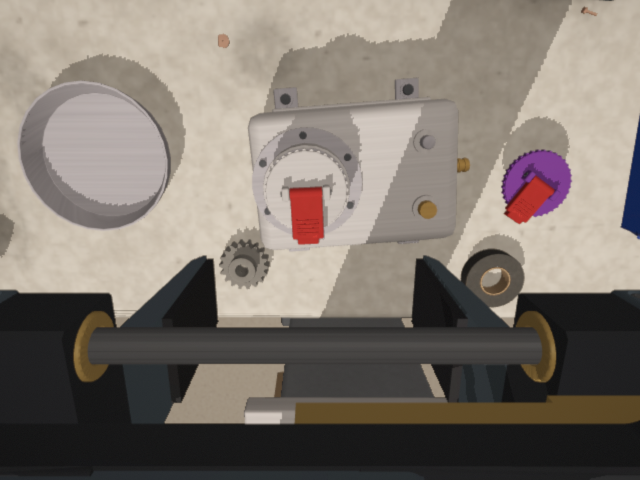

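Request:
{"op": "arm_command", "data": {
  "motion": [
    {"offset": [-0.005,-0.003,0.035],"spin": -0.02},
    {"offset": [-0.0055,-0.0025,0.034],"spin": -0.03},
    {"offset": [0,0,0],"spin": 0},
    {"offset": [0,0,0],"spin": 0}
  ],
  "jaw": 0.06
}}

```text
time_s: 4.22
ee_pos: [435.7, 72.8, 181.6]
ee_rot: [-180.0, -0.1, 2.8]
force: [0.7, 0.7, -0.1]
gripper_width: 60.2
gripper_force: 0.0
```

```bash
python3 - <<'E'
from look import *
print(env.state()["ee_pos"],env.state()["ee_rot"])
c,p,d=look("wrist","w2",["filler_mouth","cap","tab_grip","hinge","tank"])
hsv=cv2.cvtColor(p,cv2.COLOR_BGR2HSV); m=((hsv[...,0]<8)|(hsv[...,0]>172))&(hsv[...,1]>130)&(hsv[...,2]>60)
n,l,st,ce=cv2.connectedComponentsWithStats(m.astype(np.uint8)); 
for i in range(1,n):
    if st[i,4]>800:
        ys,xs=np.where(l==i); P=np.array([world(c,(x,y),d[y,x]) for x,y in zip(xs,ys) if d[y,x]>0]); print(st[i],np.median(P,0))
        # contour on plane of top
        z=np.median(P[:,2]); Q=np.array([onz(c,(x,y),z) for x,y in zip(xs,ys)])[:,:2].astype(np.float32); print(z,cv2.minAreaRect(Q),Q.min(0),Q.max(0))
# height map, 1 mm grid
ys,xs=np.mgrid[0:480,0:640]; mm=c[0]
V=np.stack([(xs-mm["cx"])/mm["fx"],(ys-mm["cy"])/mm["fy"],np.ones_like(xs)],-1)*d[...,None]; W=V@c[2].T+c[1]
np.save("pics/W2.npy",W)
for lo,hi in((112,118),(100,107.5)):
    k=(d>0)&(W[...,2]>lo)&(W[...,2]<hi)&(np.hypot(W[...,0]-463,W[...,1]-74)<50)
    q=W[k]; print(lo,k.sum(),q.min(0),q.max(0),np.median(q,0))
cv2.imwrite("pics/w2c.png",cv2.resize(p[60:330,180:460],None,fx=2.1,fy=2.1,interpolation=cv2.INTER_CUBIC))
E
```

```text
[435.7  72.8 181.6] [-180.    -0.1    2.8]
wrist cap [581.8 196.3] 0.95 [ 460.5 -147.4   44.4]
wrist cap [315.7 193.3] 0.64 [467.2  73.5 123. ]
wrist tab_grip [566.7 227. ] 0.96 [ 433.8 -140.5   44.8]
wrist tab_grip [314.1 242.1] 0.87 [435.3  73.  123.4]
wrist hinge [311.8 199.1] 0.94 [463.5  75.8 123.5]
wrist hinge [ 76.3 142.2] 0.69 [480.5 286.2   7.6]
wrist tank [361.5 170.8] 0.75 [480.1  43.6 103.2]
[ 544  191   64   55 1768] [ 441.6 -145.7   45.3]
45.3445883819316 ((440.7783508300781, -145.18360900878906), (29.12449836730957, 47.676788330078125), 52.93720626831055) [ 418.  -170.2] [ 465.2 -121.9]
[ 294  192   41   71 2722] [446.6  73.5 123.8]
123.82669550375444 ((444.9621276855469, 73.44906616210938), (46.50273132324219, 25.311721801757812), 2.8166818618774414) [421.3  60.3] [468.8  87.1]
112 5749 [432.6  39.9 112.1] [497.5 108.4 117.9] [472.7  75.1 115. ]
100 824 [430.7  37.6 100.1] [499.9 111.2 107. ] [489.1  75.5 103.8]
```

View pics/w2c.png

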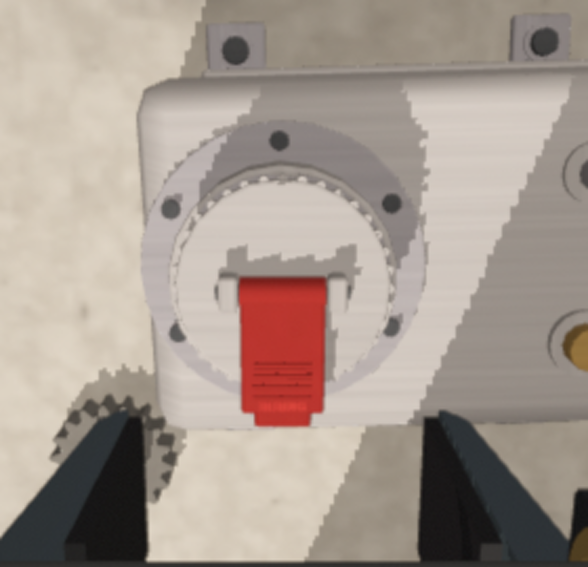

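The close crop shows the silver cap on the tank's neck with its red tab lying flat, nose toward the robot. The hinge is at about (283,290) in the crop, the nose at (283,420), and the jaws straddle it. That confirms the choice. By depth the cap axis is at (464, 74), tab yaw about 2.8° and tab top z 123.8.

Request:
{"op": "arm_command", "data": {
  "motion": [
    {"offset": [-0.0005,0,0.025],"spin": 0},
    {"offset": [0,0,0.02],"spin": 0},
    {"offset": [0,0,0.005],"spin": 0},
    {"offset": [0,0,0],"spin": 0},
    {"offset": [0,0,0],"spin": 0}
  ]
}}

```text
time_s: 5.15
ee_pos: [434.7, 72.7, 131.2]
ee_rot: [-180.0, -0.1, 2.9]
force: [0.4, -0.6, 0.1]
gripper_width: 60.1
gripper_force: 0.0
```

Request:
{"op": "arm_command", "data": {
  "motion": [
    {"offset": [0,0,0],"spin": 0},
    {"offset": [0,0,0],"spin": 0},
    {"offset": [0,0,0],"spin": 0},
    {"offset": [0,0,0],"spin": 0},
    {"offset": [0,0,0],"spin": 0}
  ],
  "jaw": 0.015,
  "newtons": 15
}}

```text
time_s: 5.78
ee_pos: [434.0, 72.6, 130.3]
ee_rot: [180.0, 0.0, 2.9]
force: [-0.0, -1.2, 0.1]
gripper_width: 15.7
gripper_force: 0.0
```

```bash
python3 - <<'E'
from look import *
c,p,d=look("wrist","w3",["tab_grip","hinge"])
s=env.state();print(s["gripper_width"],s["gripper_force"],s["ee_pos"])
cv2.imwrite("pics/w3c.png",cv2.resize(p[100:420,160:480],None,fx=1.8,fy=1.8))
E
```

```text
wrist tab_grip [315.7 268.3] 0.94 [435.9  72.1 124. ]
wrist tab_grip [311.6 214.8] 0.71 [464.5  75.6 123.7]
wrist hinge [312.1 214.9] 0.76 [464.4  75.4 123.7]
14.743539792755206 0.0 [433.9  72.6 130.3]
```

View pics/w3c.png

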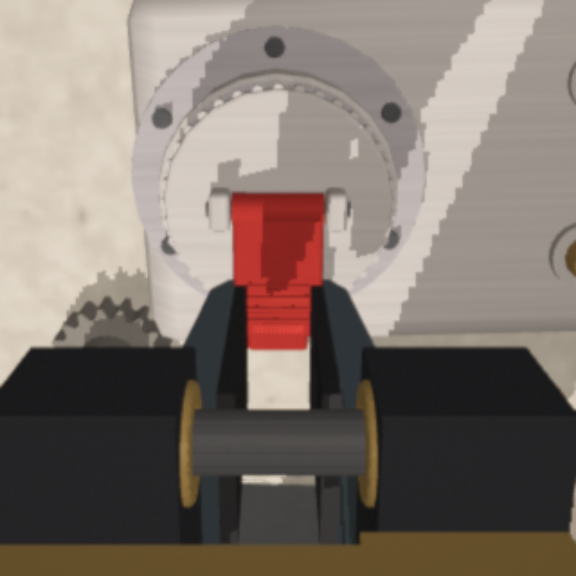

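```bash
python3 - <<'E'
from look import *
c=cam("wrist"); d=np.load("pics/w3.npy")
for y in range(252,330,6):
    print(y,[tuple(np.round(world(c,(x,y),d[y,x])).astype(int)) for x in (288,294,306,316,335,343)])
E
```

```text
252 [(np.int64(441), np.int64(87), np.int64(116)), (np.int64(444), np.int64(84), np.int64(124)), (np.int64(444), np.int64(78), np.int64(122)), (np.int64(445), np.int64(72), np.int64(124)), (np.int64(445), np.int64(63), np.int64(124)), (np.int64(443), np.int64(58), np.int64(115))]
258 [(np.int64(452), np.int64(85), np.int64(154)), (np.int64(450), np.int64(83), np.int64(149)), (np.int64(441), np.int64(77), np.int64(124)), (np.int64(442), np.int64(72), np.int64(124)), (np.int64(451), np.int64(64), np.int64(150)), (np.int64(453), np.int64(61), np.int64(152))]
264 [(np.int64(452), np.int64(85), np.int64(162)), (np.int64(451), np.int64(82), np.int64(158)), (np.int64(438), np.int64(77), np.int64(124)), (np.int64(439), np.int64(72), np.int64(125)), (np.int64(451), np.int64(65), np.int64(157)), (np.int64(453), np.int64(62), np.int64(161))]
270 [(np.int64(450), np.int64(85), np.int64(162)), (np.int64(451), np.int64(82), np.int64(164)), (np.int64(435), np.int64(77), np.int64(124)), (np.int64(435), np.int64(72), np.int64(124)), (np.int64(452), np.int64(65), np.int64(164)), (np.int64(453), np.int
[... 1830 characters left out ...]
int64(2)), (np.int64(346), np.int64(67), np.int64(0)), (np.int64(441), np.int64(65), np.int64(181)), (np.int64(451), np.int64(64), np.int64(200))]
318 [(np.int64(514), np.int64(77), np.int64(319)), (np.int64(438), np.int64(81), np.int64(182)), (np.int64(340), np.int64(75), np.int64(1)), (np.int64(340), np.int64(67), np.int64(1)), (np.int64(438), np.int64(65), np.int64(181)), (np.int64(451), np.int64(64), np.int64(204))]
324 [(np.int64(448), np.int64(82), np.int64(204)), (np.int64(435), np.int64(81), np.int64(181)), (np.int64(334), np.int64(75), np.int64(2)), (np.int64(334), np.int64(66), np.int64(1)), (np.int64(436), np.int64(65), np.int64(182)), (np.int64(449), np.int64(64), np.int64(204))]
```

```bash
python3 - <<'E'
from look import *
m=env.camera_model("wrist"); T=np.array(m["hand_eye"]); ys,xs=np.mgrid[0:480,0:640]
for n in("w1","w2","w3"):
    d=np.load(f"pics/{n}.npy"); V=np.stack([(xs-m["cx"])/m["fx"],(ys-m["cy"])/m["fy"],np.ones_like(xs)],-1)*d[...,None]
    W=V@T[:3,:3].T+T[:3,3]
    k=(d>0)&(W[...,2]<45 if n!="w3" else W[...,2]<2)&(abs(W[...,1])<62)&(abs(W[...,0])<40)
    q=W[k]; print(n,len(q),[tuple(np.round(x,0)) for x in q[np.argsort(-q[:,2])[:400:40]]])
    for lo in range(-60,40,10):
        g=q[(q[:,2]>lo)&(q[:,2]<lo+10)]
        if len(g): print(lo,len(g),g.min(0),g.max(0))
E
```

```text
w1 98443 [(np.float64(6.0), np.float64(-46.0), np.float64(-17.0)), (np.float64(-3.0), np.float64(46.0), np.float64(-18.0)), (np.float64(-11.0), np.float64(46.0), np.float64(-19.0)), (np.float64(-14.0), np.float64(-46.0), np.float64(-19.0)), (np.float64(18.0), np.float64(49.0), np.float64(-20.0)), (np.float64(6.0), np.float64(-46.0), np.float64(-20.0)), (np.float64(7.0), np.float64(-46.0), np.float64(-21.0)), (np.float64(3.0), np.float64(46.0), np.float64(-21.0)), (np.float64(17.0), np.float64(-46.0), np.float64(-21.0)), (np.float64(-13.0), np.float64(46.0), np.float64(-22.0))]
-60 1479 [-15.8 -57.7 -60. ] [ 19.   57.2 -50. ]
-50 1293 [ -4.6 -56.1 -50. ] [ 19.1  56.3 -40. ]
-40 1226 [-11.  -55.4 -40. ] [ 19.   55.1 -30. ]
-30 1101 [-15.5 -54.3 -30. ] [ 18.8  54.  -20. ]
-20 180 [-15.5 -50.9 -20. ] [ 18.5  51.4 -17.4]
w2 98888 [(np.float64(-10.0), np.float64(30.0), np.float64(-17.0)), (np.float64(-9.0), np.float64(-30.0), np.float64(-19.0)), (np.float64(10.0), np.float64(30.0), np.float64(-19.0)), (np.float64(17.0), np.float64(31.0), np.float64(-20.0)), (np.float64(-1.0), np.float64(-3
[... 675 characters left out ...]
), (np.float64(17.0), np.float64(-11.0), np.float64(-21.0)), (np.float64(6.0), np.float64(8.0), np.float64(-21.0)), (np.float64(18.0), np.float64(-11.0), np.float64(-23.0)), (np.float64(-2.0), np.float64(-8.0), np.float64(-23.0)), (np.float64(18.0), np.float64(-11.0), np.float64(-24.0)), (np.float64(-6.0), np.float64(-8.0), np.float64(-25.0)), (np.float64(18.0), np.float64(-13.0), np.float64(-26.0)), (np.float64(-12.0), np.float64(-8.0), np.float64(-27.0))]
-60 779 [-15.5 -19.1 -60. ] [ 19.1  18.9 -50. ]
-50 703 [ -3.  -18.8 -50. ] [ 19.   18.7 -40. ]
-40 544 [ -8.2 -17.9 -40. ] [ 19.   17.8 -30. ]
-30 445 [-13.2 -16.8 -30. ] [ 18.9  16.8 -20. ]
-20 57 [  7.1 -13.2 -20. ] [ 18.7  13.7 -17.2]
```

The depth image shows the fingertips at tool z ≈ -17, so they sit 17 mm behind the reported TCP, not 14 mm ahead of it. The jaws closed 24 mm above the tab and touched nothing. I'll go by what I measured: tips at z 117 means TCP z ≈ 100.

Request:
{"op": "arm_command", "data": {
  "motion": [
    {"offset": [0.001,0,0],"spin": 0},
    {"offset": [0,0,0],"spin": 0},
    {"offset": [0,0,0.007],"spin": 0},
    {"offset": [0,0,0.008],"spin": 0},
    {"offset": [0,0,0.005],"spin": 0}
  ],
  "jaw": 0.05
}}

```text
time_s: 6.55
ee_pos: [434.5, 72.6, 109.4]
ee_rot: [180.0, 0.1, 2.9]
force: [-0.6, 1.3, 0.0]
gripper_width: 49.8
gripper_force: 0.0
```

Request:
{"op": "arm_command", "data": {
  "motion": [
    {"offset": [0,0,0.004],"spin": 0},
    {"offset": [0,0,0.003],"spin": 0},
    {"offset": [0,0,0.002],"spin": 0},
    {"offset": [0,0,0],"spin": 0}
  ]
}}

```text
time_s: 7.05
ee_pos: [434.9, 72.7, 101.3]
ee_rot: [180.0, 0.0, 2.9]
force: [-0.3, 0.0, 0.1]
gripper_width: 50.3
gripper_force: 0.0
```

Request:
{"op": "arm_command", "data": {
  "motion": [
    {"offset": [0,0,0.0015],"spin": 0},
    {"offset": [0,0,0],"spin": 0},
    {"offset": [0,0,0],"spin": 0},
    {"offset": [0,0,0],"spin": 0},
    {"offset": [0,0,0],"spin": 0}
  ],
  "jaw": 0.015,
  "newtons": 15
}}

```text
time_s: 7.68
ee_pos: [435.0, 72.8, 99.9]
ee_rot: [-180.0, -0.0, 2.8]
force: [-1.1, 0.8, -0.0]
gripper_width: 26.0
gripper_force: 15.0
```

Request:
{"op": "arm_command", "data": {
  "motion": [
    {"offset": [0.0003,0,-0.004],"spin": 0},
    {"offset": [0.0008,0,-0.004],"spin": 0},
    {"offset": [0.0014,0,-0.0038],"spin": 0},
    {"offset": [0.0019,0,-0.0036],"spin": 0},
    {"offset": [0.0024,0,-0.0033],"spin": 0}
  ]
}}

```text
time_s: 8.3
ee_pos: [440.6, 73.0, 118.7]
ee_rot: [180.0, 0.1, 2.8]
force: [-3.9, 0.6, -3.9]
gripper_width: 25.0
gripper_force: 15.0
```

Request:
{"op": "arm_command", "data": {
  "motion": [
    {"offset": [0.0028,0,-0.0029],"spin": 0},
    {"offset": [0.0032,0,-0.0025],"spin": 0},
    {"offset": [0.0035,0,-0.002],"spin": 0},
    {"offset": [0.0038,0,-0.0015],"spin": 0},
    {"offset": [0.0039,0,-0.001],"spin": 0}
  ]
}}

```text
time_s: 8.93
ee_pos: [456.5, 73.7, 129.5]
ee_rot: [180.0, 0.3, 2.9]
force: [-8.7, 1.1, 8.0]
gripper_width: 25.2
gripper_force: 15.0
```

```bash
python3 - <<'E'
from look import *
s=env.state();print(s["torque"],s["force"],s["gripper_width"],s["ee_pos"])
c,p,d=look("wrist","w4",["tab_grip","hinge"])
hsv=cv2.cvtColor(p,cv2.COLOR_BGR2HSV); m=((hsv[...,0]<8)|(hsv[...,0]>172))&(hsv[...,1]>130)&(hsv[...,2]>60)
n,l,st,ce=cv2.connectedComponentsWithStats(m.astype(np.uint8)); 
for i in range(1,n):
    if st[i,4]>100:
        ys,xs=np.where(l==i); P=np.array([world(c,(x,y),d[y,x]) for x,y in zip(xs,ys) if d[y,x]>0]); print(st[i],np.median(P,0),np.percentile(P,3,axis=0),np.percentile(P,97,axis=0))
cv2.imwrite("pics/w4c.png",cv2.resize(p[80:400,160:480],None,fx=1.5,fy=1.5))
E
```

```text
[ 0.2  1.9 -0. ] [-8.7  1.1  8. ] 25.20186303998364 [456.5  73.7 129.5]
wrist tab_grip [316.  302.7] 0.91 [451.7  72.8 148.9]
wrist tab_grip [601.7 273.4] 0.58 [ 433.7 -137.6   46.2]
wrist hinge [315.5 253.1] 0.94 [466.8  73.7 123.1]
[ 576  232   64   62 2182] [ 440.5 -143.9   45.3] [ 421.7 -159.8   39.8] [ 460.8 -128.2   46.6]
[ 287  248   56   80 4123] [455.6  73.8 141.4] [444.9  61.9 121.5] [468.2  85.7 157.1]
```

View pics/w4c.png

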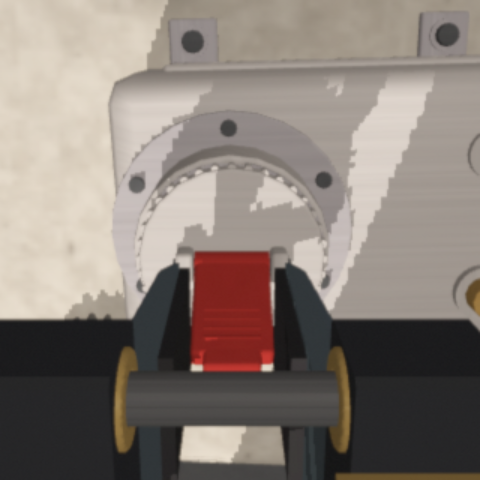

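The tab stands at about 57°, its top at crop (230,255) to (230,365), still held and trailing the tool. I'll keep dragging it forward.

Request:
{"op": "arm_command", "data": {
  "motion": [
    {"offset": [0.003,0,0],"spin": 0},
    {"offset": [0.003,0,0],"spin": 0},
    {"offset": [0.003,0,0],"spin": 0},
    {"offset": [0.003,0,0],"spin": 0},
    {"offset": [0,0,0],"spin": 0}
  ]
}}

```text
time_s: 9.7
ee_pos: [472.2, 74.5, 131.3]
ee_rot: [180.0, -0.2, 2.9]
force: [-5.2, 0.9, 11.3]
gripper_width: 25.4
gripper_force: 15.0
```

```bash
cat > red.py <<'E'
from look import *
def red(name):
    s=env.state();print(s["torque"],s["force"],s["gripper_width"],s["ee_pos"])
    c,p,d=look("wrist",name,[])
    hsv=cv2.cvtColor(p,cv2.COLOR_BGR2HSV); m=((hsv[...,0]<8)|(hsv[...,0]>172))&(hsv[...,1]>130)&(hsv[...,2]>60)
    n,l,st,ce=cv2.connectedComponentsWithStats(m.astype(np.uint8)); 
    for i in range(1,n):
        if st[i,4]>100:
            ys,xs=np.where(l==i); P=np.array([world(c,(x,y),d[y,x]) for x,y in zip(xs,ys) if d[y,x]>0])
            if abs(np.median(P,0)[1]-74)<40:
                print(st[i],np.median(P,0))
                for z in range(105,170,5):
                    q=P[(P[:,2]>z)&(P[:,2]<z+5)]
                    if len(q)>20: print(z,len(q),np.median(q,0),q[:,1].min(),q[:,1].max())
if __name__=="__main__": red(sys.argv[1])
E
python3 red.py w5
```

```text
[ 0.1  1.2 -0. ] [-5.2  0.9 11.3] 25.43130523006183 [472.2  74.5 131.3]
[ 286  275   58   53 2766] [464.5  74.4 144.9]
115 23 [468.   74.  119.8] 62.21580863073802 86.93555549468938
120 293 [467.5  74.5 122.3] 61.67778895288058 87.26608592114484
125 256 [466.6  74.2 127.8] 61.889624601780476 87.03642830151487
130 261 [465.8  74.5 132.7] 62.07628000523091 86.72393444652452
135 276 [465.1  73.9 137.4] 61.81417819027136 86.4768890978296
140 271 [464.6  74.3 142.5] 62.14347229698126 86.8390827534297
145 342 [463.9  74.6 147.6] 61.38294867025938 86.76795634920973
150 376 [463.1  74.3 152.6] 61.1485625165038 86.7993599735757
155 458 [462.1  73.8 156.9] 61.169766603737116 86.84039044986226
160 146 [461.5  74.2 160.8] 61.308070604789876 86.66187806469298
```

Face slope gives about 82° (1.42 rad). One small nudge more, then release, raise, re-centre over the axis and turn 90° to take the tab across its thickness.

Request:
{"op": "arm_command", "data": {
  "motion": [
    {"offset": [0.003,0,0],"spin": 0},
    {"offset": [0.001,0,0],"spin": 0},
    {"offset": [0,0,0],"spin": 0}
  ]
}}

```text
time_s: 10.12
ee_pos: [476.7, 74.7, 131.3]
ee_rot: [180.0, -0.3, 2.9]
force: [-3.5, 1.5, 9.8]
gripper_width: 25.1
gripper_force: 15.0
```

Request:
{"op": "arm_command", "data": {
  "motion": [
    {"offset": [0,0,0],"spin": 0},
    {"offset": [0,0,0],"spin": 0},
    {"offset": [0,0,0],"spin": 0},
    {"offset": [0,0,-0.015],"spin": 0},
    {"offset": [0,0,-0.02],"spin": 0}
  ],
  "jaw": 0.06
}}

```text
time_s: 10.75
ee_pos: [475.0, 74.6, 164.3]
ee_rot: [180.0, 0.0, 2.9]
force: [-0.5, -0.3, -0.3]
gripper_width: 59.6
gripper_force: 0.0
```

Request:
{"op": "arm_command", "data": {
  "motion": [
    {"offset": [-0.011,0,0],"spin": -0.17},
    {"offset": [0,0,0],"spin": -0.175},
    {"offset": [0,0,0],"spin": -0.175},
    {"offset": [0,0,0],"spin": -0.175},
    {"offset": [0,0,0],"spin": -0.175}
  ]
}}

```text
time_s: 11.38
ee_pos: [464.4, 74.2, 164.4]
ee_rot: [179.9, -0.1, 53.0]
force: [-0.4, 0.2, 1.0]
gripper_width: 59.8
gripper_force: 0.0
```

Request:
{"op": "arm_command", "data": {
  "motion": [
    {"offset": [0,0,0],"spin": -0.175},
    {"offset": [0,0,0],"spin": -0.175},
    {"offset": [0,0,0],"spin": -0.175},
    {"offset": [0,0,0],"spin": -0.175},
    {"offset": [0,0,0],"spin": 0}
  ]
}}

```text
time_s: 12.0
ee_pos: [464.4, 74.1, 164.3]
ee_rot: [179.9, 0.0, 92.7]
force: [-0.2, 0.4, 0.2]
gripper_width: 59.9
gripper_force: 0.0
```

```bash
python3 red.py w6; python3 -c "
from h import *
print(env.state()['ee_rot'])"
```

```text
[-0.  -0.1 -0. ] [-0.2  0.4  0.2] 59.92868359731215 [464.4  74.1 164.3]
[ 279  228   40   64 1260] [461.5  77.4 161. ]
120 36 [464.9  86.  122.7] 77.18395188282858 87.48282073475592
125 30 [462.8  87.3 127.6] 86.83120226252494 88.09955028958635
130 32 [462.2  87.3 132.5] 85.98342988744672 87.72435262915056
135 39 [462.   87.3 137.6] 86.56853700317004 87.85465966322253
140 39 [463.1  87.3 142.7] 82.9373214009567 88.09283775685533
145 43 [462.6  87.2 147.3] 83.088008400728 87.98073426405712
150 63 [464.2  87.  152.4] 72.24771973116955 88.0924160971488
155 216 [462.2  84.1 157.6] 62.05630789902838 87.85217975812985
160 759 [460.5  74.8 161.7] 65.38756113636936 83.69589431611979
[1.79932894e+02 2.25694762e-03 9.26389403e+01]
```

View pics/w6.png

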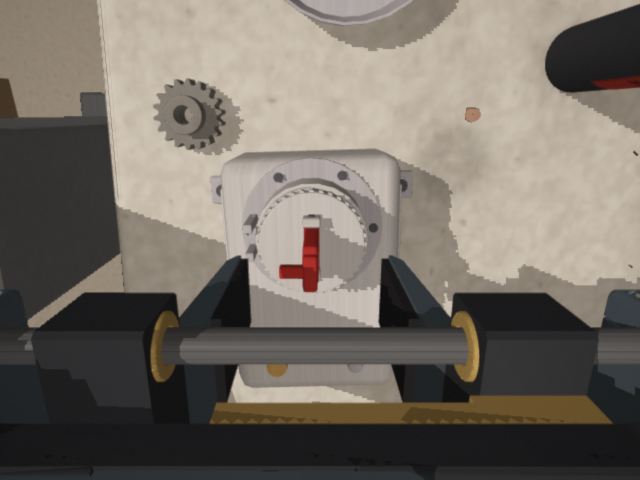

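The tab stands upright, but its tooth sticks out toward -x near the top (pixel (290,271)), so pads clamped across the thickness would bear on the tooth. I'll turn back and take the tab across its width instead, with the tips above the hinge cheeks.

Request:
{"op": "arm_command", "data": {
  "motion": [
    {"offset": [0,0,0],"spin": 0.17},
    {"offset": [0,0,0],"spin": 0.175},
    {"offset": [0,0,0],"spin": 0.175},
    {"offset": [0,0,0],"spin": 0.175},
    {"offset": [0,0,0],"spin": 0.175}
  ]
}}

```text
time_s: 12.68
ee_pos: [464.1, 74.1, 163.8]
ee_rot: [180.0, -0.0, 42.5]
force: [-0.1, -0.0, 0.0]
gripper_width: 60.1
gripper_force: 0.0
```

Request:
{"op": "arm_command", "data": {
  "motion": [
    {"offset": [0,0,0.01],"spin": 0.175},
    {"offset": [0,0,0.015],"spin": 0.175},
    {"offset": [0,0,0.015],"spin": 0.175},
    {"offset": [0,0,0.01],"spin": 0.175},
    {"offset": [0,0,0],"spin": 0}
  ],
  "jaw": 0.05
}}

```text
time_s: 13.3
ee_pos: [463.6, 74.0, 113.1]
ee_rot: [180.0, 0.1, 2.9]
force: [0.9, -0.3, -1.4]
gripper_width: 50.1
gripper_force: 0.0
```

Request:
{"op": "arm_command", "data": {
  "motion": [
    {"offset": [0,0,0],"spin": 0},
    {"offset": [0,0,0],"spin": 0},
    {"offset": [0,0,0],"spin": 0},
    {"offset": [0,0,0],"spin": 0},
    {"offset": [0,0,0],"spin": 0}
  ],
  "jaw": 0.015,
  "newtons": 35
}}

```text
time_s: 13.92
ee_pos: [464.2, 74.2, 113.8]
ee_rot: [-180.0, -0.1, 2.9]
force: [-0.4, -0.5, 2.9]
gripper_width: 25.8
gripper_force: 35.0
```

```bash
python3 red.py w7; python3 -c "
from h import *
print(env.state()['ee_rot'])"
```

```text
[ 0.1  0.1 -0. ] [-0.4 -0.5  2.9] 25.830865611405542 [464.2  74.2 113.8]
[ 283  275   64   53 3134] [466.8  74.5 148.6]
120 286 [467.3  74.4 122.2] 61.45286935207922 87.33030795031014
125 236 [467.1  74.4 127.4] 61.66382955681577 87.276443649493
130 259 [467.   74.6 132.6] 61.67038485118597 87.1517841231099
135 269 [466.9  74.6 137.5] 61.42578637882001 87.20012935598294
140 254 [467.   74.2 142.4] 61.464983289447076 87.22154781633674
145 376 [467.   74.6 147.4] 61.57561377721655 87.2115249947865
150 357 [466.9  74.2 152.9] 61.41211928981981 87.23685542590579
155 577 [466.2  74.6 157.3] 61.261204180519215 87.06728425279618
160 441 [465.4  74.5 161.7] 65.2998363290431 83.25330286899647
[-1.79993976e+02 -5.19523731e-02  2.85624047e+00]
```

Tab is upright at about 89.5°, held across its width and centred. Now I'll unscrew in small steps and watch the torque.

Request:
{"op": "arm_command", "data": {
  "motion": [
    {"offset": [0,0,0],"spin": -0.08},
    {"offset": [0,0,-0.0002],"spin": -0.1},
    {"offset": [0,0,-0.0002],"spin": -0.1},
    {"offset": [0,0,-0.0002],"spin": -0.1},
    {"offset": [0,0,-0.0002],"spin": -0.1}
  ]
}}

```text
time_s: 14.6
ee_pos: [464.4, 74.4, 114.8]
ee_rot: [-180.0, -0.1, 30.5]
force: [0.0, 0.6, 5.0]
gripper_width: 25.5
gripper_force: 35.0
```

```bash
cat > st.py <<'E'
from h import *
np.set_printoptions(precision=3,suppress=True)
s=env.state(); print(s["torque"],s["force"],s["ee_pos"],s["ee_rot"],s["effort"])
E
python3 st.py
```

```text
[ 0.131  0.065 -0.178] [0.034 0.591 5.026] [464.352  74.433 114.787] [-179.997   -0.076   30.496] [ -0.184 -30.781 -18.653  -0.266  -0.214   0.48 ]
```

Request:
{"op": "arm_command", "data": {
  "motion": [
    {"offset": [0,0,0],"spin": -0.03},
    {"offset": [0,0,-0.0002],"spin": -0.035},
    {"offset": [0,0,0],"spin": -0.035}
  ],
  "newtons": 26
}}

```text
time_s: 14.98
ee_pos: [464.4, 74.3, 115.0]
ee_rot: [180.0, -0.1, 36.1]
force: [-0.4, 1.6, 6.2]
gripper_width: 25.5
gripper_force: 26.0
```

```bash
python3 st.py
```

```text
[ 0.107  0.111 -0.135] [-0.354  1.572  6.209] [464.373  74.345 114.963] [179.984  -0.07   36.132] [ -0.278 -30.216 -18.313  -0.308  -0.233   0.067]
```

Request:
{"op": "arm_command", "data": {
  "motion": [
    {"offset": [0,0,-0.0003],"spin": -0.035},
    {"offset": [0,0,-0.0002],"spin": -0.035},
    {"offset": [0,0,0],"spin": -0.02}
  ]
}}

```text
time_s: 15.35
ee_pos: [464.4, 74.2, 115.2]
ee_rot: [180.0, -0.0, 41.3]
force: [-0.1, -0.3, 5.6]
gripper_width: 25.6
gripper_force: 26.0
```

```bash
python3 st.py
```

```text
[ 0.117 -0.085 -0.117] [-0.121 -0.325  5.59 ] [464.413  74.159 115.183] [179.957  -0.048  41.312] [ -0.015 -30.576 -17.999  -0.142   0.103  -0.06 ]
```

Request:
{"op": "arm_command", "data": {
  "motion": [
    {"offset": [0,0,-0.0002],"spin": -0.035},
    {"offset": [0,0,-0.0002],"spin": -0.035},
    {"offset": [0,0,0],"spin": -0.02}
  ]
}}

```text
time_s: 15.72
ee_pos: [464.3, 74.0, 115.4]
ee_rot: [180.0, -0.0, 46.5]
force: [0.6, 0.9, 4.3]
gripper_width: 25.2
gripper_force: 26.0
```

```bash
python3 st.py
```

```text
[-0.038 -0.298 -0.165] [0.58  0.906 4.262] [464.308  74.038 115.432] [179.954  -0.023  46.481] [  0.313 -30.914 -17.809   0.047   0.387  -0.079]
```

Request:
{"op": "arm_command", "data": {
  "motion": [
    {"offset": [0,0,-0.0002],"spin": -0.035},
    {"offset": [0,0,-0.0002],"spin": -0.035},
    {"offset": [0,0,0],"spin": -0.02}
  ]
}}

```text
time_s: 16.1
ee_pos: [464.2, 73.9, 115.7]
ee_rot: [180.0, -0.0, 51.6]
force: [2.8, -1.1, 2.1]
gripper_width: 26.2
gripper_force: 26.0
```

```bash
python3 st.py
```

```text
[-0.236 -0.565 -0.229] [ 2.788 -1.071  2.103] [464.192  73.949 115.653] [179.961  -0.     51.649] [  0.774 -31.854 -17.804   0.326   0.803  -0.092]
```

Request:
{"op": "arm_command", "data": {
  "motion": [
    {"offset": [0,0,-0.0001],"spin": -0.035},
    {"offset": [0,0,0],"spin": -0.02},
    {"offset": [0,0,0],"spin": 0}
  ]
}}

```text
time_s: 16.48
ee_pos: [464.1, 74.0, 115.8]
ee_rot: [180.0, 0.0, 54.7]
force: [2.5, -2.1, 2.7]
gripper_width: 26.1
gripper_force: 26.0
```

```bash
python3 st.py
```

```text
[-0.286 -0.671 -0.158] [ 2.529 -2.105  2.689] [464.051  73.993 115.826] [179.973   0.006  54.728] [  0.978 -31.967 -17.835   0.515   0.892  -0.192]
```

Request:
{"op": "arm_command", "data": {
  "motion": [
    {"offset": [0,0,-0.0001],"spin": -0.035},
    {"offset": [0,0,-0.0001],"spin": -0.035},
    {"offset": [0,0,0],"spin": -0.02}
  ]
}}

```text
time_s: 16.85
ee_pos: [463.9, 74.1, 116.0]
ee_rot: [-180.0, 0.0, 60.0]
force: [2.4, -2.4, 1.8]
gripper_width: 25.7
gripper_force: 26.0
```

```bash
python3 st.py
```

```text
[-0.31  -0.555 -0.184] [ 2.382 -2.434  1.823] [463.878  74.131 116.005] [-180.       0.008   59.952] [  1.009 -31.892 -17.913   0.484   0.819  -0.097]
```

Request:
{"op": "arm_command", "data": {
  "motion": [
    {"offset": [0,0,-0.0001],"spin": -0.035},
    {"offset": [0,0,-0.0001],"spin": -0.035},
    {"offset": [0,0,0],"spin": -0.02}
  ]
}}

```text
time_s: 17.23
ee_pos: [463.7, 74.1, 116.2]
ee_rot: [-180.0, 0.0, 65.1]
force: [1.8, -1.0, 3.0]
gripper_width: 25.5
gripper_force: 26.0
```

```bash
python3 st.py
```

```text
[-0.287 -0.46  -0.149] [ 1.77  -1.037  3.01 ] [463.722  74.135 116.227] [-179.98     0.013   65.107] [  0.857 -31.521 -18.108   0.412   0.574  -0.074]
```

Request:
{"op": "arm_command", "data": {
  "motion": [
    {"offset": [0,0,-0.0001],"spin": -0.035},
    {"offset": [0,0,-0.0001],"spin": -0.03},
    {"offset": [0,0,0],"spin": -0.015}
  ]
}}

```text
time_s: 17.6
ee_pos: [463.7, 74.2, 116.5]
ee_rot: [-180.0, 0.0, 69.7]
force: [1.2, -1.1, 4.8]
gripper_width: 25.4
gripper_force: 26.0
```

```bash
python3 st.py
```

```text
[-0.141 -0.246 -0.087] [ 1.22  -1.091  4.769] [463.704  74.215 116.485] [-179.978    0.006   69.675] [  0.503 -30.935 -18.172   0.252   0.277  -0.067]
```

Request:
{"op": "arm_command", "data": {
  "motion": [
    {"offset": [0,0,-0.0001],"spin": -0.035},
    {"offset": [0,0,-0.0001],"spin": -0.03},
    {"offset": [0,0,0],"spin": -0.015}
  ]
}}

```text
time_s: 17.98
ee_pos: [463.8, 74.2, 116.8]
ee_rot: [-180.0, 0.0, 74.3]
force: [0.5, -0.7, 5.3]
gripper_width: 25.5
gripper_force: 26.0
```

```bash
python3 st.py
```

```text
[-0.182 -0.125 -0.085] [ 0.517 -0.67   5.297] [463.773  74.159 116.767] [-179.986    0.004   74.275] [  0.433 -30.204 -18.036   0.214   0.053  -0.047]
```

Request:
{"op": "arm_command", "data": {
  "motion": [
    {"offset": [0,0,-0.0002],"spin": -0.035},
    {"offset": [0,0,-0.0002],"spin": -0.03},
    {"offset": [0,0,0],"spin": -0.015}
  ]
}}

```text
time_s: 18.35
ee_pos: [463.0, 74.1, 117.0]
ee_rot: [-179.9, 0.0, 78.8]
force: [-1.0, -1.4, 6.0]
gripper_width: 25.7
gripper_force: 26.0
```

```bash
python3 st.py
```

```text
[-0.128  0.127 -0.23 ] [-0.98  -1.381  5.996] [463.002  74.083 116.999] [-179.893    0.028   78.84 ] [  0.561 -30.008 -18.813   0.137  -0.395  -0.157]
```

Request:
{"op": "arm_command", "data": {
  "motion": [
    {"offset": [0,0,-0.0002],"spin": -0.02},
    {"offset": [0,0,0],"spin": -0.015}
  ]
}}

```text
time_s: 18.6
ee_pos: [462.6, 74.1, 117.0]
ee_rot: [-179.8, 0.0, 80.8]
force: [-1.2, -1.5, 4.4]
gripper_width: 25.7
gripper_force: 26.0
```

```bash
python3 st.py
```

```text
[-0.225  0.152 -0.448] [-1.212 -1.452  4.372] [462.565  74.084 117.008] [-179.837    0.027   80.804] [  0.796 -30.259 -19.157   0.04   -0.484  -0.352]
```

The torque jumped from 0.085 to 0.23 to 0.45 N m over 6°, so this is the stop, about 78° from shut. I'll ease back about 1° and lift gently.

Request:
{"op": "arm_command", "data": {
  "motion": [
    {"offset": [0,0,0],"spin": 0.02},
    {"offset": [0,0,-0.001],"spin": 0},
    {"offset": [0,0,-0.001],"spin": 0},
    {"offset": [0,0,-0.001],"spin": 0},
    {"offset": [0,0,-0.001],"spin": 0}
  ],
  "newtons": 35
}}

```text
time_s: 19.23
ee_pos: [462.5, 74.1, 120.0]
ee_rot: [-179.8, 0.0, 79.6]
force: [-1.0, 0.8, -8.9]
gripper_width: 25.5
gripper_force: 35.0
```

```bash
python3 st.py
```

```text
[ 0.105  0.058 -0.207] [-0.973  0.769 -8.905] [462.549  74.14  120.03 ] [-179.81     0.041   79.628] [ -0.054 -37.516 -23.931  -0.198  -0.176  -0.203]
```

Request:
{"op": "arm_command", "data": {
  "motion": [
    {"offset": [0,0,-0.001],"spin": 0},
    {"offset": [0,0,0],"spin": 0}
  ]
}}

```text
time_s: 19.48
ee_pos: [462.7, 74.1, 121.4]
ee_rot: [-179.8, 0.0, 79.6]
force: [-2.5, 0.5, -9.2]
gripper_width: 25.6
gripper_force: 35.0
```

```bash
python3 st.py; python3 - <<'E'
from look import *
c,p,d=look("wrist","w8",[])
ys,xs=np.mgrid[0:480,0:640]; mm=c[0]
W=np.stack([(xs-mm["cx"])/mm["fx"],(ys-mm["cy"])/mm["fy"],np.ones_like(xs)],-1)*d[...,None]@c[2].T+c[1]
r=np.hypot(W[...,0]-464,W[...,1]-74.2)
for a,b in((22,31),(36,46)):
    k=(d>0)&(r>a)&(r<b)&(W[...,2]<125)&(W[...,2]>90); q=W[k]; print(a,len(q),np.median(q,0),np.percentile(q[:,2],[10,90]))
k=(d>0)&(r<45)&(W[...,2]>112)&(W[...,2]<124); q=W[k]; print(q.min(0),q.max(0))
cv2.imwrite("pics/w8c.png",cv2.resize(p[160:420,180:460],None,fx=2,fy=2))
E
```

```text
[ 0.068  0.387 -0.175] [-2.525  0.482 -9.214] [462.668  74.087 121.359] [-179.825    0.047   79.627] [ -0.091 -37.286 -24.734  -0.235  -0.755  -0.206]
22 2663 [470.1  95.2 122.4] [121.4 123.2]
36 1072 [447.6 102.8 102.1] [ 92.5 108.2]
[428.5  61.1 114.7] [497.4 107.3 124. ]
```

View pics/w8c.png

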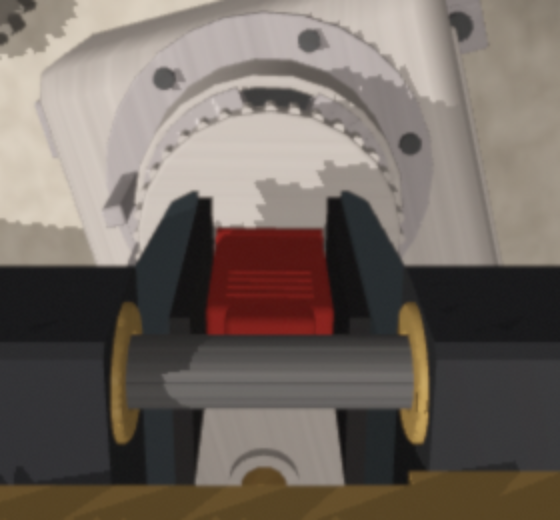

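The cap is free: the disc top is at z 122.4 (it was 115), and the dark gap at crop (275,95) shows it rising out of the neck. I keep lifting straight up.

Request:
{"op": "arm_command", "data": {
  "motion": [
    {"offset": [0,0,-0.002],"spin": 0},
    {"offset": [0,0,-0.003],"spin": 0},
    {"offset": [0,0,-0.004],"spin": 0},
    {"offset": [0,0,-0.005],"spin": 0},
    {"offset": [0,0,-0.005],"spin": 0}
  ]
}}

```text
time_s: 20.15
ee_pos: [464.9, 74.1, 142.3]
ee_rot: [179.9, -0.0, 79.6]
force: [-0.7, -0.2, -3.3]
gripper_width: 25.3
gripper_force: 35.0
```

Request:
{"op": "arm_command", "data": {
  "motion": [
    {"offset": [0,0,-0.01],"spin": 0},
    {"offset": [0,0,-0.015],"spin": 0},
    {"offset": [0,0,-0.015],"spin": 0},
    {"offset": [0,0,-0.01],"spin": 0},
    {"offset": [0,0,0],"spin": 0}
  ]
}}

```text
time_s: 20.78
ee_pos: [464.5, 74.2, 192.2]
ee_rot: [179.9, -0.0, 79.6]
force: [-0.5, 0.3, -3.5]
gripper_width: 25.5
gripper_force: 35.0
```

Request:
{"op": "arm_command", "data": {
  "motion": [
    {"offset": [0.02,-0.001,0],"spin": 0},
    {"offset": [0.035,-0.002,0],"spin": 0},
    {"offset": [0.035,-0.002,0],"spin": 0},
    {"offset": [0.025,-0.002,0],"spin": 0},
    {"offset": [0.015,-0.002,0],"spin": 0}
  ]
}}

```text
time_s: 21.4
ee_pos: [478.2, 204.5, 190.5]
ee_rot: [-179.9, 0.1, 79.7]
force: [1.0, 0.3, -3.8]
gripper_width: 25.7
gripper_force: 35.0
```

```bash
python3 st.py; python3 - <<'E'
from look import *
c,p,d=look("wrist","w9",["dish"]); 
ys,xs=np.mgrid[0:480,0:640]; mm=c[0]
W=np.stack([(xs-mm["cx"])/mm["fx"],(ys-mm["cy"])/mm["fy"],np.ones_like(xs)],-1)*d[...,None]@c[2].T+c[1]
r=np.hypot(W[...,0]-482,W[...,1]-287)
k=(d>0)&(r<95)&(W[...,2]>25)&(W[...,2]<35); q=W[k][:,:2]
A=np.c_[2*q,np.ones(len(q))]; s=np.linalg.lstsq(A,(q**2).sum(1),rcond=None)[0]; print("rim fit",s[:2],np.sqrt(s[2]+s[0]**2+s[1]**2),len(q))
k=(d>0)&(r<50)&(W[...,2]<20); print("floor z",np.median(W[k],0))
# cap: red region & disc relative to tool
t,ps,ds=look("top","t2",["dish","cap"])
E
```

```text
[-0.062 -0.071 -0.004] [ 1.013  0.271 -3.775] [478.174 204.525 190.463] [-179.934    0.056   79.687] [ -0.511 -38.134 -23.868   0.192  -0.079  -0.142]
wrist dish [294.6 102.4] 0.85 [477.2 294.2   7.6]
rim fit [479.8 290.6] 72.12659681406353 3645
floor z [482.3 288.9   7.8]
top dish [218.6 219.6] 0.54 [448.  195.  467.1]
top dish [239.3 212.8] 0.4 [451.4 132.6 607.7]
top cap [378.9 226.4] 0.63 [ 459.  -156.5   45.3]
top cap [238.5 213.5] 0.57 [450.3 134.  606.9]
```

View pics/w9.png

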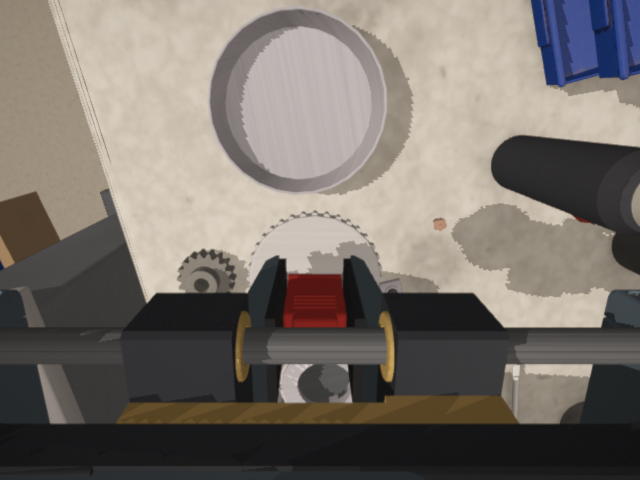

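The dish is clear ahead at pixel (298,100) and the cap hangs upright in the jaws. The pinion at (205,272) and the black bottle at the right are out of the way. The rim fit and floor put the dish centre at about (481, 288.5).

Request:
{"op": "arm_command", "data": {
  "motion": [
    {"offset": [0.015,-0.002,0],"spin": 0},
    {"offset": [0.03,-0.0045,0],"spin": 0},
    {"offset": [0.025,-0.004,0],"spin": 0},
    {"offset": [0.013,-0.002,0],"spin": 0},
    {"offset": [0,0,0.01],"spin": 0}
  ]
}}

```text
time_s: 22.28
ee_pos: [481.6, 288.3, 181.4]
ee_rot: [179.9, -0.1, 79.7]
force: [1.2, -0.4, -3.0]
gripper_width: 25.6
gripper_force: 35.0
```

Request:
{"op": "arm_command", "data": {
  "motion": [
    {"offset": [0,0,0.025],"spin": 0},
    {"offset": [0,0,0.03],"spin": 0},
    {"offset": [0,0,0.03],"spin": 0},
    {"offset": [0,0,0.02],"spin": 0},
    {"offset": [0,0,0.012],"spin": 0}
  ]
}}

```text
time_s: 22.9
ee_pos: [480.4, 286.1, 62.7]
ee_rot: [-179.9, 0.1, 79.6]
force: [0.7, -0.8, -2.9]
gripper_width: 26.0
gripper_force: 35.0
```

Request:
{"op": "arm_command", "data": {
  "motion": [
    {"offset": [0,0,0.005],"spin": 0},
    {"offset": [0,0,0.003],"spin": 0},
    {"offset": [0,0,0],"spin": 0}
  ]
}}

```text
time_s: 23.28
ee_pos: [481.4, 287.6, 56.6]
ee_rot: [180.0, -0.0, 79.6]
force: [-0.1, 0.0, -2.3]
gripper_width: 25.6
gripper_force: 35.0
```

```bash
python3 st.py; python3 look.py wrist w10 dish hinge
```

```text
[ 0.015 -0.093 -0.011] [-0.108  0.034 -2.3  ] [481.438 287.613  56.631] [179.955  -0.026  79.628] [ -0.046 -43.864 -19.869   0.059  -0.037  -0.   ]
wrist hinge [312.1 278.4] 0.78 [481.4 290.1  65.7]
```

Request:
{"op": "arm_command", "data": {
  "motion": [
    {"offset": [0,0,0.003],"spin": 0},
    {"offset": [0,0,0.003],"spin": 0},
    {"offset": [0,0,0.003],"spin": 0},
    {"offset": [0,0,0.002],"spin": 0},
    {"offset": [0,0,0.001],"spin": 0}
  ]
}}

```text
time_s: 24.05
ee_pos: [481.1, 287.4, 44.0]
ee_rot: [-180.0, 0.0, 79.6]
force: [0.3, 0.0, -3.4]
gripper_width: 25.3
gripper_force: 35.0
```

Request:
{"op": "arm_command", "data": {
  "motion": [
    {"offset": [0,0,0.001],"spin": 0},
    {"offset": [0,0,0],"spin": 0}
  ]
}}

```text
time_s: 24.3
ee_pos: [481.1, 287.5, 43.2]
ee_rot: [180.0, 0.0, 79.6]
force: [-0.3, -0.6, -1.7]
gripper_width: 25.7
gripper_force: 35.0
```

Request:
{"op": "arm_command", "data": {
  "motion": [
    {"offset": [0,0,0.001],"spin": 0},
    {"offset": [0,0,0.0005],"spin": 0},
    {"offset": [0,0,0],"spin": 0}
  ]
}}

```text
time_s: 24.68
ee_pos: [481.4, 287.7, 42.5]
ee_rot: [180.0, -0.0, 79.6]
force: [-1.6, -0.7, 5.4]
gripper_width: 25.5
gripper_force: 35.0
```

Wrist force went from -3.4 N to +5.4 N, so the cap stands on the floor. Release slowly and rise.

Request:
{"op": "arm_command", "data": {
  "motion": [
    {"offset": [0,0,0],"spin": 0},
    {"offset": [0,0,0],"spin": 0},
    {"offset": [0,0,0],"spin": 0},
    {"offset": [0,0,0],"spin": 0}
  ],
  "jaw": 0.05
}}

```text
time_s: 25.18
ee_pos: [481.1, 287.5, 41.5]
ee_rot: [-180.0, 0.0, 79.6]
force: [0.0, -0.0, 0.1]
gripper_width: 49.8
gripper_force: 0.0
```

Request:
{"op": "arm_command", "data": {
  "motion": [
    {"offset": [0,0,-0.01],"spin": 0},
    {"offset": [0,0,-0.02],"spin": 0},
    {"offset": [0,0,-0.03],"spin": 0},
    {"offset": [0,0,-0.04],"spin": 0},
    {"offset": [0,0,-0.03],"spin": 0}
  ]
}}

```text
time_s: 25.8
ee_pos: [481.6, 287.8, 174.2]
ee_rot: [179.9, -0.1, 79.6]
force: [-0.2, 0.8, 0.1]
gripper_width: 49.6
gripper_force: 0.0
```

Request:
{"op": "arm_command", "data": {
  "motion": [
    {"offset": [-0.03,0,-0.02],"spin": 0},
    {"offset": [-0.04,0,0],"spin": 0},
    {"offset": [0,0,0],"spin": 0}
  ]
}}

```text
time_s: 26.18
ee_pos: [468.0, 216.9, 192.8]
ee_rot: [179.9, -0.0, 79.5]
force: [0.1, -0.2, 0.3]
gripper_width: 49.9
gripper_force: 0.0
```

```bash
python3 st.py; python3 - <<'E'
from look import *
c,p,d=look("wrist","w11",["dish","cap","hinge"]); 
ys,xs=np.mgrid[0:480,0:640]; mm=c[0]
W=np.stack([(xs-mm["cx"])/mm["fx"],(ys-mm["cy"])/mm["fy"],np.ones_like(xs)],-1)*d[...,None]@c[2].T+c[1]
r=np.hypot(W[...,0]-481,W[...,1]-288)
def fit(q):
    A=np.c_[2*q,np.ones(len(q))]; s=np.linalg.lstsq(A,(q**2).sum(1),rcond=None)[0]; return s[:2],np.sqrt(s[2]+s[0]**2+s[1]**2)
k=(d>0)&(r>65)&(r<90)&(W[...,2]>25)&(W[...,2]<35); print("rim",fit(W[k][:,:2]))
k=(d>0)&(r<40)&(W[...,2]>38)&(W[...,2]<48); q=W[k]; print("disc",q.min(0),q.max(0),np.median(q,0)); A=np.c_[q[:,:2]-[481,288],np.ones(len(q))]; print("plane",np.linalg.lstsq(A,q[:,2],rcond=None)[0])
E
```

```text
[-0.006 -0.128  0.026] [ 0.062 -0.206  0.29 ] [468.043 216.928 192.845] [179.943  -0.007  79.494] [ -0.819 -36.657 -22.451  -0.116   0.127  -0.107]
wrist cap [314.3 124.7] 0.95 [481.7 287.   92.1]
wrist hinge [314.1 121.6] 0.76 [482.  289.1  89.5]
rim (array([479.7, 290.6]), np.float64(72.13768758549396))
disc [447.1 251.5  40.2] [516.1 320.   47.6] [482.7 290.4  43.7]
plane [ 0.   0.  43.7]
```

View pics/w11.png

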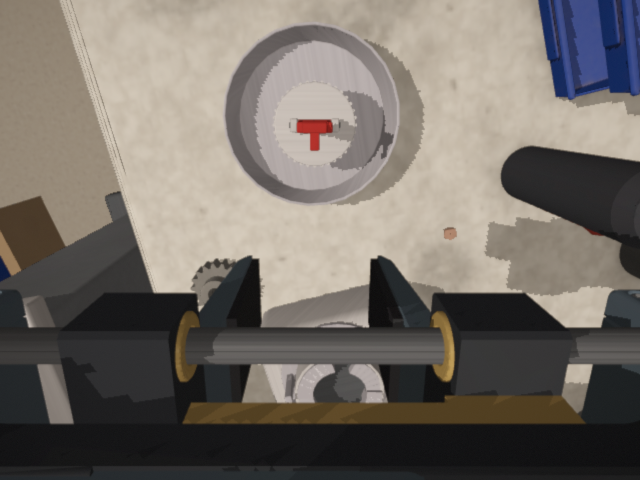

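The cap stands level in the middle of the dish: centre at pixel (315,125), disc top z 43.7, tilt 0. The dish hasn't moved and the robot touches nothing, so I'm handing in.

```bash
python3 -c "
from workcell import env
print(env.job_done())"
```

```text
the job is handed in; nothing more can be done
None
```

The filler is open and the job handed in (no verdict came back): the cap was unscrewed about 78° to a felt stop (0.45 N m), lifted off, and stands upright near the dish's centre.

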